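# Lock the phone repair jig with its pin by feel

### The job

Take the green-handled locking pin from its rest and put it into the slot in the front of the phone clamp jig. The hole in the lock bar deep inside cannot be seen, so feel for it gently with the pin's tip, sliding along the springy bar without forcing it, then push the pin fully home, collar against the jig's front, and let go. Leave the handset and the other things on the counter where they are.

Things in the scene. Friction and masses are not known exactly. Their poses are not given: they have to be found in the camera images.
- pin_grip (a point): Centre of the pin's bright green handle, on the pin's axis. Handle 70 mm long (x), 16 wide (y), 20 high (z). x runs along the pin from handle to tip, z up. Loose, about 90 g; balances 55 mm ahead of this point, so grip it firmly to keep it level. At the start it lies level on its rest, axis 47 mm above the counter; lift it straight up.
- pin_tip (a point): End of the pin's steel shaft, on its axis, 125 mm ahead (+x) of the handle centre; same axes as the handle. The shaft is 10 mm in diameter and 85 mm long; its last 1.5 mm taper to 7 mm diameter.
- pin: The locking pin as a whole. Origin on its axis at the front face of the aluminium collar (30 mm diameter, 5 mm thick), 40 mm ahead of the handle centre and 85 mm behind the tip.
- jig: Phone clamp jig, fixed: grey and aluminium block 125 mm deep (x), 180 wide (y), 68 high, on the 2 mm blue mat, with four 10 mm rubber corner blocks on top and a black handset between them. Origin: centre of its underside. x points from its front face inwards (away from the robot), z up.
- jig_slot (a point): Centre of the mouth of the slot in the jig's front face, 51 mm above the counter; x points into the jig, y along the slot, z up. The slot is 68 mm wide (y), 18 high (z), closed above, below and at both ends; 45 mm inside it ends at the hidden lock bar. With the pin home its tip is 85 mm inside and its collar touches the front face.
- jig_bar (a point): Middle of the slot's inner end, 45 mm inside jig_slot: the flat face of the sprung lock bar (NOT its hole). It yields inwards from 3 N, stops dead after 10 mm at 7 N, springs back. Its one hole, 13 mm wide (y), as high as the slot, straight along x, 50 mm deep, is centred anywhere within 24 mm either side of here. About 12 N sideways drags the bar; less leaves it put.
- handset: Black phone-like slab, 74 x 150 x 8 mm, loose, lying on top of the jig, origin at the centre of its underside; leave it there.
- rest: Fixed black rest of the pin: base 165 x 50 x 8 mm. An open-topped saddle holds the shaft 30 to 60 mm ahead of the collar front (cheeks 4 mm above the axis); a post narrower than the handle carries its rear 12 mm. Origin: centre of its underside, at the start 45 mm right below the pin's origin; x along the pin to the tip.
- spudger: Flat lime green plastic stick, 120 x 10 x 5 mm, loose on the blue mat; a bystander; origin at the centre of its underside.
- cleaner: Clear bottle with blue cap, 48 mm diameter, 105 mm high; a bystander; origin under its centre.
- screwjar: Amber jar, 52 mm diameter, 50 mm high; a bystander; origin under its centre.
- driver: Screwdriver with a yellow handle, lying on the counter; a bystander; its x axis points along it to the tip.
- tray: White divided parts tray, 100 x 140 x 25 mm; a bystander; origin under its centre.
- mug: White mug, 80 mm diameter, 90 mm high; a bystander; origin under its centre.
Not all that is in view belongs to the job. Of the things that look like the pin, the smaller one is meant.

How it is judged:
On the way, in this order (a step that is already met when the one before it is completed fails the run):
1. the pin is lifted clear of its rest (z of pin_grip in the frame of rest above 0.065 m), for 0.1 s.
2. the pin's tip is inside the slot, at least 10 mm past the front face (x of pin_tip in the frame of jig_slot above 0.01 m and y of pin_tip in the frame of jig_slot between -0.034 and 0.034 m and z of pin_tip in the frame of jig_slot between -0.009 and 0.009 m), for 0.05 s.
3. the pin's tip is in the lock bar's hole, at least 65 mm past the front face (x of pin_tip in the frame of jig_slot above 0.065 m and y of pin_tip in the frame of jig_slot between -0.034 and 0.034 m and z of pin_tip in the frame of jig_slot between -0.009 and 0.009 m), for 0.1 s.
At the end, for the whole second after the job is handed in: The pin sits in the jig's slot and the hidden hole with its tip at least 81 mm inside the front face (collar within 4 mm of the front), in line with the jig within 0.15 rad, released and at rest; the handset still lies on the jig (x of pin_tip in the frame of jig_slot between 0.081 and 0.088 m and y of pin_tip in the frame of jig_slot between -0.034 and 0.034 m and z of pin_tip in the frame of jig_slot between -0.009 and 0.009 m and angle between the x axis of pin_tip and the x axis of jig, either way round below 0.15 rad and linear speed of pin below 0.02 m/s and distance between handset and jig below 0.075 m and contact force between the fingers and pin below 0.1 N); the robot touches nothing.
It fails at once if while searching (tip less than 65 mm inside the front face) the pin presses on the jig or its lock bar with more than 18 N (contact force between pin and jig above 18 N and x of pin_tip in the frame of jig_slot below 0.065 m).
It fails at once if the pin presses on the jig with more than 40 N (contact force between pin and jig above 40 N).
It fails at once if the handset is shifted more than 20 mm (distance of handset from where it was at the start of the episode above 0.02 m).
It fails at once if the spudger, bottle, jar, screwdriver, tray or mug is moved more than 20 mm (distance of any of cleaner, screwjar, driver, tray, mug, spudger from where it was at the start of the episode above 0.02 m).
It also fails if it takes over 51 s, if anything falls off the work surface, if the arm or the gripper's body presses on something with over 40 N, if the wrist force passes 120 N, or if a joint passes its speed limit or range.

### The arm

A 6-joint arm with a two-finger parallel gripper is mounted at the origin on the work surface. World frame = base frame: x ahead of the robot, y to its left, z up, the work surface at z = 0. Lengths are in m, angles in rad, forces in N, time in s.
With the tool pointing down it reaches from about 0.35 to 0.775 m from the base axis. Payload 7.3 kg.
Tool frame: the origin (TCP) lies midway between the tips of the shut fingers; the grasp point (between the pads) lies robot.grasp_offset behind it (robot.grasp_offset is the distance from the TCP to the grasp point, in m); z points along the fingers, x is the direction in which the jaws open and shut, and the axes are right-handed (so a half turn about z gives the same grasp; the last joint's range is limited). The gripper opens to 92 mm and grips with 3 to 60 N. Pads are 19 mm wide; open, the fingers measure 130 mm over their backs; the gripper's body (75 mm by 190 mm) begins 47 mm behind the grasp point.
Start: joints at [-1.357, 0.342, 1.524, -0, 1.275, -0.146], TCP at [0.185, -0.491, 0.227] pointing down, gripper open.
Joint ranges: [-2.53, 2.53], [-0.77, 2.02], [0.04, 2.7], [-1, 4.14], [0.28, 2.66], [-3.11, 3.11]. Speed limits (rad/s): [2.57, 2.57, 3.14, 3.14, 3.14, 3.14].

### API

Orientations are given as [roll, pitch, yaw] about the fixed x, y, z axes, in that order (R = Rz(yaw) Ry(pitch) Rx(roll)).
In Python, from cell import robot gives the robot as it stands. The module is installed in compiled form; this text tells all that it offers.
- The arm moves only by the tool move_arm, never from a script. Its argument "increments" is a list of rows, each a list of 7 numbers: the finger opening in mm, from 0 to 91.8, then the shift along the tool's x, y, z in mm, then the turn, a rotation vector about the tool's x, y, z in rad. A call has 1 to 12 rows; each row shifts and turns the pose as measured when the row begins, along the tool's axes as they then stand; what a row does not reach is not made up. A row lasts 1/8 s, in which the tool goes at most 62.5 mm and 10.7 degrees, less where a joint would pass 70% of its speed; a pose out of reach is approached as far as the arm can. A call is refused whole if a number of a shift passes 62.5 or a number of a turn 0.188, either way. A call with a gripper value outside its range is refused whole. The fingers move at their own pace and stop on an object; "newtons" is the grip in N (left out, the last holds). Time passes only in rows, so rows that do not move let the fingers close. It gives the time, the measured TCP pose, the force and the opening at its end, in the units of the state.
- robot.observe(): the state, without advancing time (a new reading comes with each control period).
- robot.read_camera(name): name is "scene" or "top" or "wrist"; returns a dict with "img" (420x560x3 uint8, red, green, blue), "fx", "fy", "cx", "cy" (pixels), "T" (4x4, takes a point from camera to world coordinates). Camera axes: x right, y down, z forward; pixel columns grow to the right and rows downward; lengths in m; the calibration is good to about 2 mm. A picture is of the moment at which its call begins. There is no depth.
- robot.hand_in(): hands the job in, once; it reports no verdict.
Trained networks look in the newest picture that a camera, given by its name, has taken for a name from the list of things; names that differ only in an ending like _2 or _b are one class to them, and where a whole thing is asked for, a point or a joint stands for the part that bears it (a point fixed in the world has none). Each returns a list of dicts, best first, with "conf" (0 to 1); they miss things now and then, are a little off and sometimes report something else, mostly with a low value. They report only what shows in the picture. A call takes as long as a camera call. They do not tell look-alikes from the thing itself.
- robot.look_for(thing, camera): "rect" ([left, top, width, height] in pixels, round what is visible of it).
The state is a dict: "time": time; "qpos": joint angles; "qvel": joint speeds; "joint_efforts": joint torques, N m; "tool_pos": TCP position; "tool_rot": TCP orientation; "contact_force": force on the tool from outside, world axes, zero at the start; "torque": the same for the moment, N m; "opening": finger opening in m.
Only numpy, scipy, OpenCV 4.12 (cv2) and the standard library are available. Lean on these libraries where they do the work, as an engineer would, in place of code of your own. Each camera call takes 0.05 s, during which the arm holds its last target.

## Working session

There is one attempt and no reset: what is moved stays moved. The work goes in short steps, Python scripts to look and compute and a tool call to move; the robot and the scene stay as the last step left them, time stands still between calls to the robot, and variables do not carry over. Pictures are saved under pics/ and viewed, and the job is handed in when it is done.

Besides the shell and the picture viewer there is one more tool, called after "Call:" as name(argument=value, ...), one argument or row to a line, values as JSON. move_arm: Moves the arm, as the interface text tells. Its arguments: {"type":"object","properties":{"increments":{"type":"array"},"newtons":{"type":"number"}},"required":["increments"]}

```bash
mkdir -p pics; cat > h.py <<'E'
from cell import robot
import numpy as np, cv2
from scipy.spatial.transform import Rotation as R
def snap(n,f):
    c=robot.read_camera(n); cv2.imwrite('pics/'+f,c['img'][:,:,::-1]); return c
def ray(c,u,v,z):
    d=c['T'][:3,:3]@np.array([(u-c['cx'])/c['fx'],(v-c['cy'])/c['fy'],1]); o=c['T'][:3,3]
    return o+d*(z-o[2])/d[2]
def proj(c,p):
    q=c['T'][:3,:3].T@(np.array(p)-c['T'][:3,3]); return c['fx']*q[0]/q[2]+c['cx'],c['fy']*q[1]/q[2]+c['cy']
E
python3 - <<'E'
from h import *
print(robot.observe(), robot.grasp_offset)
for n in ['scene','top','wrist']:
    c=snap(n,n+'0.png'); print(n,c['fx'],c['cx'],c['cy'],np.round(c['T'],3).tolist())
    for t in ['pin','pin_grip','jig','rest','jig_slot','handset','spudger']:
        print(t,[(round(r['conf'],2),np.round(r['rect']).tolist()) for r in robot.look_for(t,n)])
E
```

```text
{'time': 0.0, 'qpos': array([-1.35698668e+00,  3.42751216e-01,  1.52503689e+00, -5.92952664e-06,
        1.27540509e+00, -1.46022115e-01]), 'qvel': array([-0.00047134,  0.00027098,  0.00085141, -0.00103301, -0.00062589,
       -0.00144007]), 'joint_efforts': array([ 4.65998892e-04, -4.31243384e+01, -2.44227809e+01,  7.18784449e-02,
        5.58987586e-02, -1.32581572e-04]), 'tool_pos': array([ 0.18477969, -0.49095989,  0.22602325]), 'tool_rot': array([-3.14136538e+00,  1.58433857e-03, -1.21096265e+00]), 'contact_force': array([-0.15890755,  0.11535847,  0.25197661]), 'torque': array([-0.07120748,  0.04999264,  0.01379835]), 'opening': 0.09175349406864357} 0.0188
scene 473.9099767711415 284.17619244221936 220.56895253418764 [[-0.012, 0.801, -0.598, 1.413], [1.0, 0.015, -0.0, -0.05], [0.009, -0.598, -0.801, 1.232], [0.0, 0.0, 0.0, 1.0]]
pin [(0.98, [100.0, 164.0, 54.0, 54.0])]
pin_grip [(0.57, [103.0, 167.0, 50.0, 44.0]), (0.54, [240.0, 244.0, 15.0, 40.0])]
jig [(0.71, [316.0, 238.0, 68.0, 44.0])]
rest [(0.91, [236.0, 251.0, 25.0, 38.0])]
jig_slot [(0.83, [319.0, 238.0, 65.0, 42.0]), (
[... 436 characters left out ...]
311.0, 125.0, 13.0, 56.0]), (0.6, [445.0, 238.0, 46.0, 68.0]), (0.35, [83.0, 159.0, 39.0, 40.0])]
jig [(0.6, [172.0, 140.0, 69.0, 49.0])]
rest [(0.78, [304.0, 130.0, 28.0, 58.0])]
jig_slot [(0.91, [173.0, 134.0, 71.0, 53.0]), (0.27, [239.0, 235.0, 33.0, 32.0])]
handset [(0.72, [175.0, 145.0, 57.0, 28.0])]
spudger [(0.62, [241.0, 239.0, 30.0, 27.0]), (0.59, [311.0, 124.0, 12.0, 56.0])]
wrist 358.5942462605528 280.7631690314999 203.7737577170335 [[0.352, -0.89, -0.291, 0.264], [-0.936, -0.335, -0.109, -0.461], [-0.001, 0.311, -0.95, 0.385], [0.0, 0.0, 0.0, 1.0]]
pin [(0.91, [340.0, 0.0, 128.0, 78.0])]
pin_grip [(0.57, [342.0, 0.0, 124.0, 77.0])]
jig []
rest []
jig_slot []
handset []
spudger []
```

```bash
python3 - <<'E'
import cv2
for n in ['scene0','top0']:
    i=cv2.imread(f'pics/{n}.png'); cv2.imwrite(f'pics/{n}_b.png',cv2.resize(i,(784,588),interpolation=cv2.INTER_CUBIC))
E
```

```text
(no output)
```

View pics/scene0_b.png

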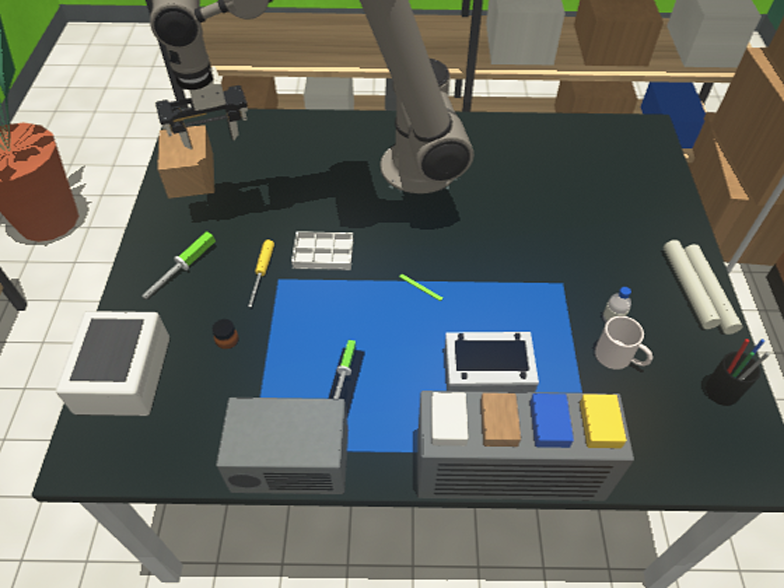

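View pics/top0_b.png

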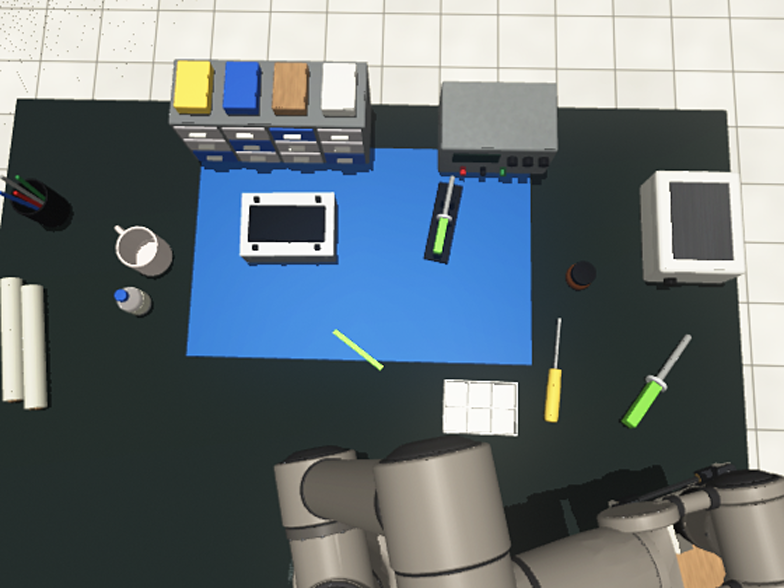

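View pics/wrist0.png

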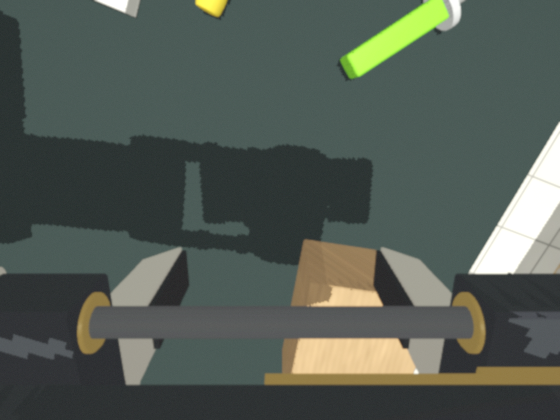

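The smaller pin, on its rest, is at about (441,215) in the enlarged top view. The larger one at (655,385) is a decoy lying on the counter. The jig is at about (288,228), with its front facing the robot. Next I'll zoom in and measure.

```bash
python3 - <<'E'
from h import *
i=cv2.imread('pics/top0.png')
cv2.imwrite('pics/cropA.png',cv2.resize(i[115:200,290:350],None,fx=7,fy=7,interpolation=cv2.INTER_CUBIC))
cv2.imwrite('pics/cropB.png',cv2.resize(i[125:200,160:255],None,fx=8,fy=8,interpolation=cv2.INTER_CUBIC))
i=cv2.imread('pics/scene0.png')
cv2.imwrite('pics/cropC.png',cv2.resize(i[228:290,305:395],None,fx=8,fy=8,interpolation=cv2.INTER_CUBIC))
cv2.imwrite('pics/cropD.png',cv2.resize(i[235:295,225:275],None,fx=9,fy=9,interpolation=cv2.INTER_CUBIC))
E
```

```text
(no output)
```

View pics/cropA.png

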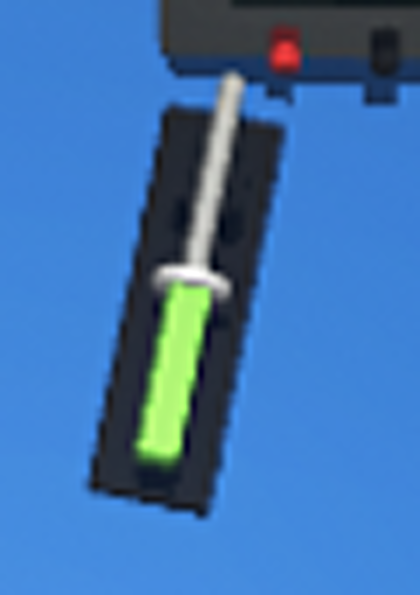

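View pics/cropB.png

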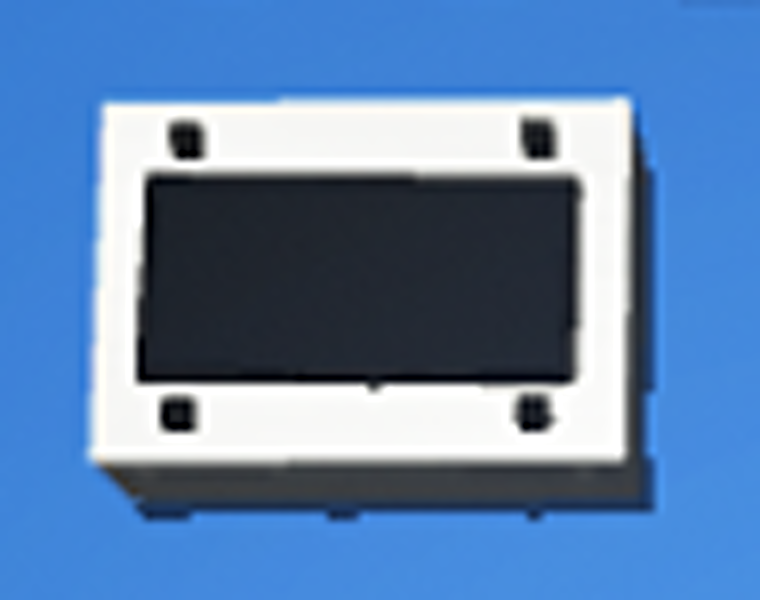

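View pics/cropC.png

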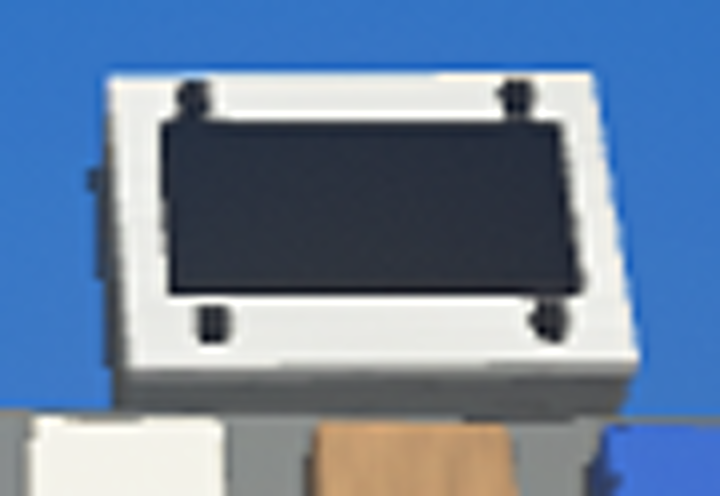

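View pics/cropD.png

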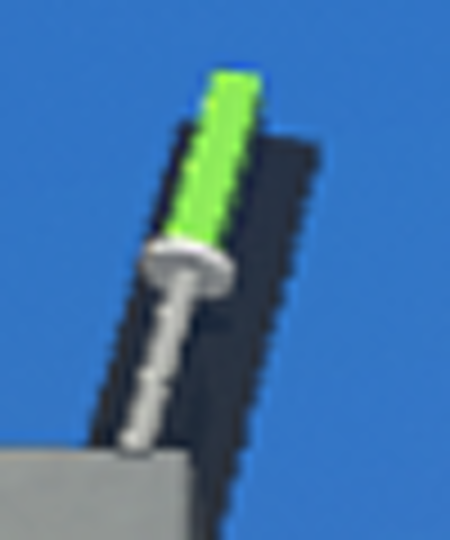

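```bash
python3 - <<'E'
from h import *
top=robot.read_camera('top'); sc=robot.read_camera('scene')
def cv(x0,y0,k,pts,c,z):
    return [ray(c,x0+(x+.5)/k-.5,y0+(y+.5)/k-.5,z)[:2].round(4) for x,y in pts]
print('handle',cv(290,115,7,[(137,453),(183,458),(168,285),(212,290)],top,.057))
print('tip',cv(290,115,7,[(232,76)],top,.051))
print('base',cv(290,115,7,[(168,103),(285,125),(90,490),(208,517)],top,.008))
print('jig T',cv(160,125,8,[(103,103),(630,100),(628,460),(92,460)],top,.070))
print('jig S',cv(305,228,8,[(110,74),(594,72),(638,362),(130,365)],sc,.070))
print('bump T',cv(160,125,8,[(187,140),(538,140),(533,413),(178,413)],top,.080))
print('bump S',cv(305,228,8,[(193,97),(516,97),(549,321),(212,323)],sc,.080))
print('han S',cv(225,235,9,[(212,72),(262,75),(165,236),(215,245)],sc,.057))
print('inst edge T',cv(290,115,7,[(165,70),(300,80)],top,.01))
E
```

```text
handle [array([ 0.6192, -0.1425]), array([ 0.6176, -0.1603]), array([ 0.6868, -0.1535]), array([ 0.6851, -0.1706])]
tip [array([ 0.7747, -0.1778])]
base [array([ 0.7776, -0.1549]), array([ 0.7693, -0.2026]), array([ 0.615 , -0.1261]), array([ 0.6051, -0.1734])]
jig T [array([0.7249, 0.2343]), array([0.7299, 0.0534]), array([0.6039, 0.0488]), array([0.5996, 0.2299])]
jig S [array([0.6032, 0.0526]), array([0.599 , 0.2338]), array([0.7241, 0.2359]), array([0.7284, 0.0558])]
bump T [array([0.7093, 0.2024]), array([0.7119, 0.083 ]), array([0.617 , 0.0803]), array([0.6142, 0.1996])]
bump S [array([0.62 , 0.082]), array([0.6178, 0.2013]), array([0.7138, 0.2038]), array([0.7167, 0.0844])]
han S [array([ 0.6189, -0.1569]), array([ 0.6198, -0.1402]), array([ 0.683 , -0.1684]), array([ 0.6862, -0.1521])]
inst edge T [array([ 0.791 , -0.1533]), array([ 0.7879, -0.2084])]
```

```bash
cat >> h.py <<'E'
def plan(pos,rot,n,op,start=None):
    s=robot.observe(); p=np.array(s['tool_pos']); Rm=R.from_euler('xyz',s['tool_rot'])
    print('from',p.round(4),np.round(s['tool_rot'],4),'F',s['contact_force'].round(2))
    T=R.from_euler('xyz',rot); d=(np.array(pos)-p)/n; w=(Rm.inv()*T).as_rotvec()/n
    for i in range(n):
        sh=Rm.inv().apply(d)*1000
        print('[%g,%.1f,%.1f,%.1f,%.3f,%.3f,%.3f],'%(op,*sh,*w)); Rm=Rm*R.from_rotvec(w)
E
python3 - <<'E'
from h import *
plan([.635,-.153,.15],[np.pi,0,1.40],15,91)
E
```

```text
from [ 0.1849 -0.4914  0.2268] [-3.1416e+00 -1.0000e-04 -1.2110e+00] F [-0.82  0.31  0.15]
[91,-10.6,-36.0,5.1,0.000,-0.000,-0.174],
[91,-4.2,-37.3,5.1,0.000,-0.000,-0.174],
[91,2.4,-37.5,5.1,0.000,-0.000,-0.174],
[91,8.8,-36.5,5.1,0.000,-0.000,-0.174],
[91,15.0,-34.4,5.1,0.000,-0.000,-0.174],
[91,20.7,-31.3,5.1,0.000,-0.000,-0.174],
[91,25.9,-27.2,5.1,0.000,-0.000,-0.174],
[91,30.2,-22.3,5.1,0.000,-0.000,-0.174],
[91,33.6,-16.8,5.1,0.000,-0.000,-0.174],
[91,36.0,-10.7,5.1,0.000,-0.000,-0.174],
[91,37.3,-4.3,5.1,0.000,-0.000,-0.174],
[91,37.5,2.2,5.1,0.000,-0.000,-0.174],
[91,36.5,8.7,5.1,0.000,-0.000,-0.174],
[91,34.5,14.9,5.1,0.000,-0.000,-0.174],
[91,31.4,20.6,5.1,0.000,-0.000,-0.174],
```

Call:
move_arm(
  increments=[
    [91,-10.6,-36,5,0,0,-0.174],
    [91,-4.2,-37.3,5,0,0,-0.174],
    [91,2.4,-37.5,5,0,0,-0.174],
    [91,8.8,-36.5,5,0,0,-0.174],
    [91,15,-34.4,5,0,0,-0.174],
    [91,20.7,-31.3,5,0,0,-0.174],
    [91,25.9,-27.2,5,0,0,-0.174],
    [91,30.2,-22.3,5,0,0,-0.174],
    [91,33.6,-16.8,5,0,0,-0.174],
    [91,36,-10.7,5,0,0,-0.174],
    [91,37.3,-4.3,5,0,0,-0.174],
    [91,37.5,2.2,5,0,0,-0.174],
  ],
  newtons=50,
)

```text
time: 2.8
tool_pos: [0.547, -0.2046, 0.1653]
tool_rot: [3.138, 0.002, 0.94]
contact_force: [0.0, -0.3, -0.0]
opening: 0.0912
```

```bash
python3 - <<'E'
from h import *
plan([.635,-.153,.15],[np.pi,0,1.40],4,91)
E
```

```text
from [ 0.547  -0.2046  0.1653] [3.1378e+00 1.9000e-03 9.4020e-01] F [ 0.03 -0.31 -0.04]
[91,23.4,10.2,3.8,0.001,0.001,-0.115],
[91,22.1,12.8,3.8,0.001,0.001,-0.115],
[91,20.5,15.2,3.8,0.001,0.001,-0.115],
[91,18.6,17.5,3.8,0.001,0.001,-0.115],
```

Call:
move_arm(
  increments=[
    [91,23.4,10.2,4,0,0,-0.115],
    [91,22.1,12.8,4,0,0,-0.115],
    [91,20.5,15.2,4,0,0,-0.115],
    [91,18.6,17.5,4,0,0,-0.115],
    [91,0,0,0,0,0,0],
  ],
)

```text
time: 3.42
tool_pos: [0.6388, -0.1478, 0.1473]
tool_rot: [3.14, 0.003, 1.42]
contact_force: [0.1, -0.6, 0.1]
opening: 0.0913
```

```bash
python3 - <<'E'
from h import *
c=snap('wrist','w1.png')
s=robot.observe();print(s['tool_pos'].round(4),s['tool_rot'].round(4))
print(np.round(c['T'],3))
print([np.round(proj(c,p)) for p in [(.652,-.1555,.057),(.775,-.177,.047)]])
E
```

```text
[ 0.6381 -0.1485  0.1476] [3.1407 0.0033 1.4186]
[[ 0.15   0.94   0.307  0.555]
 [ 0.989 -0.142 -0.049 -0.134]
 [-0.002  0.311 -0.95   0.306]
 [ 0.     0.     0.     1.   ]]
[array([273., 226.]), array([271., 354.])]
```

View pics/w1.png

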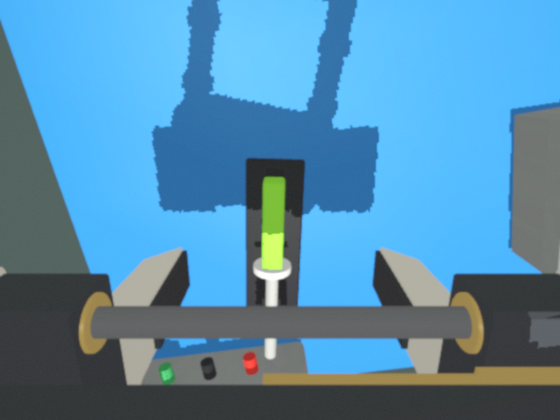

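```bash
python3 - <<'E'
from h import *
c=robot.read_camera('wrist')
g=c['img'].astype(int); m=((g[:,:,1]>150)&(g[:,:,2]<90)&(g[:,:,0]>60)).astype(np.uint8); m[300:]=0
n,l,st,ce=cv2.connectedComponentsWithStats(m); k=1+st[1:,4].argmax(); print(st[k],ce[k])
for r in (190,200,220,240,255):
    x=np.where(l[r]==k)[0]; a=ray(c,x[0]-.5,r,.057);b=ray(c,x[-1]+.5,r,.057); print(r,x[0],x[-1],((a+b)/2)[:2].round(4),np.linalg.norm(a-b).round(4))
print(ray(c,270.5,357,.047))
print(ray(c,274,178,.057),ray(c,272,268,.050))
E
```

```text
[ 262  178   24   80 1276] [274.11912226 208.46316614]
190 264 285 [ 0.6239 -0.1505] 0.0159
200 264 284 [ 0.6313 -0.152 ] 0.0153
220 264 284 [ 0.6467 -0.1545] 0.0156
240 263 284 [ 0.6626 -0.1574] 0.0166
255 262 284 [ 0.6749 -0.1597] 0.0176
[ 0.77755709 -0.17866707  0.047     ]
[ 0.61505576 -0.14942974  0.057     ] [ 0.68941946 -0.16304333  0.05      ]
```

```bash
python3 - <<'E'
from h import *
plan([.652,-.1555,.11],[np.pi,0,1.396],2,91)
E
```

```text
from [ 0.6377 -0.149   0.1479] [3.1406 0.0034 1.4174] F [-1.    0.03 -0.39]
[91,-2.1,7.5,19.0,0.001,0.002,0.011],
[91,-2.0,7.6,18.9,0.001,0.002,0.011],
```

Call:
move_arm(
  increments=[
    [91,-2.1,7.5,19,0.001,0.002,0.011],
    [91,-2,7.6,19,0.001,0.002,0.011],
    [60,0,0,0,0,0,0],
  ],
)

```text
time: 3.9
tool_pos: [0.6512, -0.1578, 0.107]
tool_rot: [-3.139, -0.001, 1.389]
contact_force: [0.3, -0.0, -0.0]
opening: 0.0849
```

```bash
python3 - <<'E'
from h import *
plan([.652,-.1555,.0285],[np.pi,0,1.396],4,60)
E
```

```text
from [ 0.6512 -0.1578  0.107 ] [-3.1392e+00 -7.0000e-04  1.3890e+00] F [ 0.28 -0.02 -0.04]
[60,0.6,0.1,19.6,-0.001,-0.000,-0.002],
[60,0.6,0.1,19.6,-0.001,-0.000,-0.002],
[60,0.6,0.1,19.6,-0.001,-0.000,-0.002],
[60,0.6,0.1,19.6,-0.001,-0.000,-0.002],
```

Call:
move_arm(
  increments=[
    [60,0.6,0,20,0,0,-0.002],
    [60,0.6,0,20,0,0,-0.002],
    [60,0.6,0,20,0,0,-0.002],
    [60,0.6,0,17,0,0,-0.002],
    [50,0,0,0,0,0,0],
  ],
)

```text
time: 4.53
tool_pos: [0.6513, -0.1569, 0.0275]
tool_rot: [-3.139, -0.001, 1.394]
contact_force: [-0.3, 0.7, 0.6]
opening: 0.0541
```

```bash
python3 - <<'E'
from h import *
plan([.652,-.1555,.0285],[np.pi,0,1.396],1,50)
E
```

```text
from [ 0.6513 -0.1569  0.0275] [-3.1393e+00 -6.0000e-04  1.3942e+00] F [-0.27  0.65  0.62]
[50,1.5,0.4,-1.0,-0.002,-0.001,-0.002],
```

Call:
move_arm(
  increments=[
    [40,1.2,0.4,-0.8,-0.002,0,-0.002],
    [10,0,0,0,0,0,0],
    [10,0,0,0,0,0,0],
    [10,0,0,0,0,0,0],
    [10,0,0,0,0,0,0],
    [10,0,0,0,0,0,0],
  ],
  newtons=50,
)

```text
time: 5.28
tool_pos: [0.6535, -0.1562, 0.0312]
tool_rot: [3.137, 0.0, 1.396]
contact_force: [0.0, 0.7, -1.6]
opening: 0.0157
```

Call:
move_arm(
  increments=[
    [8,0,0,-15,0,0,0],
    [8,0,0,-25,0,0,0],
    [8,0,0,-25,0,0,0],
    [8,0,0,-20,0,0,0],
    [8,0,0,0,0,0,0],
  ],
)

```text
time: 5.9
tool_pos: [0.6533, -0.1563, 0.1222]
tool_rot: [3.136, 0.001, 1.396]
contact_force: [-0.3, -0.5, -1.5]
opening: 0.0158
```

```bash
python3 - <<'E'
from h import *
c=snap('wrist','w2.png')
plan([.42,.13,.12],[np.pi,0,np.pi/2+.026],9,8)
E
```

```text
from [ 0.6527 -0.156   0.1209] [3.1381e+00 1.0000e-04 1.3962e+00] F [-0.71  0.21 -0.55]
[8,26.8,-31.0,-0.0,0.000,0.000,-0.022],
[8,27.5,-30.4,0.0,0.000,0.000,-0.022],
[8,28.2,-29.8,0.0,0.000,0.000,-0.022],
[8,28.8,-29.1,0.0,0.000,0.000,-0.022],
[8,29.5,-28.5,0.0,0.000,0.000,-0.022],
[8,30.1,-27.8,0.1,0.000,0.000,-0.022],
[8,30.7,-27.1,0.1,0.000,0.000,-0.022],
[8,31.3,-26.4,0.1,0.000,0.000,-0.022],
[8,31.9,-25.7,0.1,0.000,0.000,-0.022],
```

View pics/w2.png

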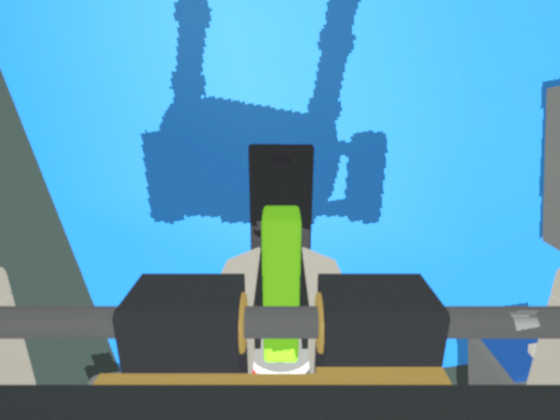

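Call:
move_arm(
  increments=[
    [8,26.8,-31,0,0,0,-0.022],
    [8,27.5,-30.4,0,0,0,-0.022],
    [8,28.2,-29.8,0,0,0,-0.022],
    [8,28.8,-29.1,0,0,0,-0.022],
    [8,29.5,-28.5,0,0,0,-0.022],
    [8,30.1,-27.8,0,0,0,-0.022],
    [8,30.7,-27.1,0,0,0,-0.022],
    [8,31.3,-26.4,0,0,0,-0.022],
    [8,31.9,-25.7,0,0,0,-0.022],
    [8,0,0,0,0,0,0],
  ],
)

```text
time: 7.2
tool_pos: [0.4058, 0.1379, 0.1125]
tool_rot: [-3.13, -0.001, 1.599]
contact_force: [0.5, -0.4, -1.4]
opening: 0.0152
```

```bash
python3 - <<'E'
from h import *
plan([.43,.141,.0345],[np.pi,0,np.pi/2+.026],4,8)
c=snap('scene','s3.png');i=cv2.imread('pics/s3.png')
cv2.imwrite('pics/s3c.png',cv2.resize(i[150:290,270:420],None,fx=4,fy=4,interpolation=cv2.INTER_CUBIC))
c=snap('top','t3.png');i=cv2.imread('pics/t3.png')
cv2.imwrite('pics/t3c.png',cv2.resize(i[120:290,140:290],None,fx=4,fy=4,interpolation=cv2.INTER_CUBIC)[:600])
E
```

```text
from [0.4058 0.1379 0.1125] [-3.1295e+00 -1.2000e-03  1.5987e+00] F [ 0.48 -0.4  -1.44]
[8,0.6,6.3,19.4,-0.003,-0.000,0.000],
[8,0.6,6.2,19.5,-0.003,-0.000,0.000],
[8,0.6,6.2,19.5,-0.003,-0.000,0.000],
[8,0.6,6.1,19.5,-0.003,-0.000,0.000],
```

View pics/s3c.png

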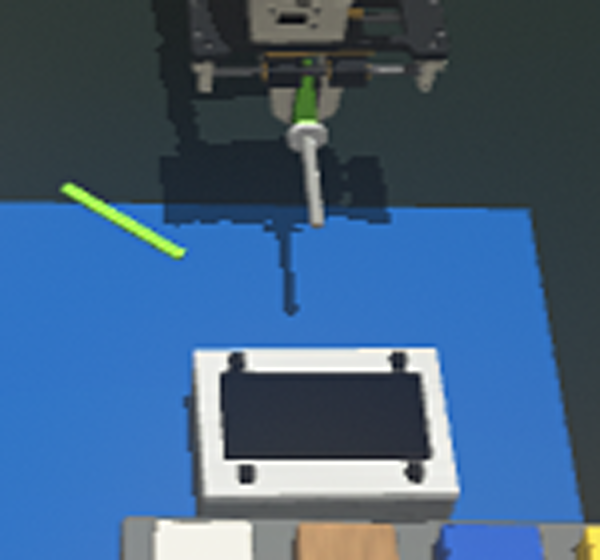

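View pics/t3c.png

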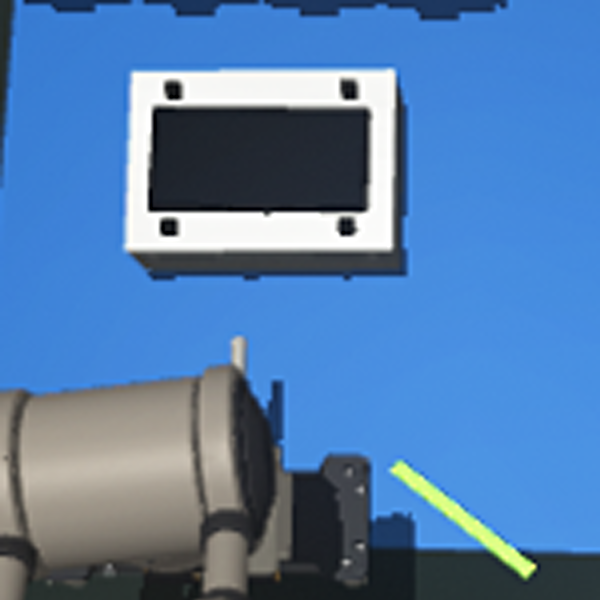

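```bash
python3 - <<'E'
from h import *
t=robot.read_camera('top');s=robot.read_camera('scene')
def rr(c,u,v):
    d=c['T'][:3,:3]@np.array([(u-c['cx'])/c['fx'],(v-c['cy'])/c['fy'],1]); return c['T'][:3,3],d/np.linalg.norm(d)
o1,d1=rr(t,199.3,204.3);o2,d2=rr(s,349.1,205.3)
A=np.stack([d1,-d2],1);x=np.linalg.lstsq(A,o2-o1,rcond=None)[0];print(o1+x[0]*d1,o2+x[1]*d2)
st=robot.observe();print(st['tool_pos'],st['tool_rot'])
Rm=R.from_euler('xyz',st['tool_rot']);
for off in (.0158,.0188): print(st['tool_pos']+Rm.apply([0,.125,-off]))
for c in (t,s): print(proj(c,st['tool_pos']+Rm.apply([0,.125,-.0188])))
plan([.43,.139,.0345],[np.pi,0,np.pi/2+.026],4,8)
E
```

```text
[0.52988994 0.13928609 0.130504  ] [0.52988054 0.14245544 0.1310656 ]
[0.40892503 0.13603284 0.11299564] [-3.13239304e+00 -1.06455568e-03  1.59462369e+00]
[0.53402995 0.13899873 0.12764503]
[0.53405761 0.13899619 0.1306449 ]
(np.float64(199.49398375698536), np.float64(202.68615975010053))
(np.float64(348.0177321469243), np.float64(206.46995829836519))
from [0.4089 0.136  0.113 ] [-3.1324e+00 -1.1000e-03  1.5946e+00] F [-0.27 -0.28 -1.43]
[8,0.6,5.5,19.6,-0.002,-0.000,-0.001],
[8,0.6,5.4,19.6,-0.002,-0.000,-0.001],
[8,0.6,5.4,19.6,-0.002,-0.000,-0.001],
[8,0.6,5.3,19.6,-0.002,-0.000,-0.001],
```

```bash
cat >> h.py <<'E'
YAW=.026; F=np.array([.6025,.1393,.051]); ROT=[np.pi,0,np.pi/2+YAW]
J=R.from_euler('z',YAW)
def tip():
    s=robot.observe(); Rm=R.from_euler('xyz',s['tool_rot'])
    p=s['tool_pos']+Rm.apply([0,.125,-.0177]); e=(R.from_euler('xyz',ROT).inv()*Rm).as_rotvec()
    print('t %.2f tipJ'%s['time'],(J.inv().apply(p-F)*1000).round(1),'rotErr(tool)',e.round(4),'F(jig)',J.inv().apply(s['contact_force']).round(2),'M',s['torque'].round(2),'op',round(s['opening']*1000,2))
def goto(x,y,z,n,op=8):
    plan(F+J.apply(np.array([x-125,y,z])/1000)-[0,0,.0177],ROT,n,op)
E
python3 - <<'E'
from h import *
tip(); goto(-30,-24,0,5)
E
```

```text
t 7.40 tipJ [-68.4   1.5  78.5] rotErr(tool) [0.0092 0.0011 0.0022] F(jig) [-0.27 -0.28 -1.43] M [ 0.04 -0.07  0.02] op 15.6
from [0.4089 0.136  0.113 ] [-3.1324e+00 -1.1000e-03  1.5946e+00] F [-0.27 -0.28 -1.43]
[8,-5.2,7.9,15.9,-0.002,-0.000,-0.000],
[8,-5.2,7.8,15.9,-0.002,-0.000,-0.000],
[8,-5.2,7.8,15.9,-0.002,-0.000,-0.000],
[8,-5.2,7.8,15.9,-0.002,-0.000,-0.000],
[8,-5.2,7.8,15.9,-0.002,-0.000,-0.000],
```

Call:
move_arm(
  increments=[
    [8,-5.2,7.9,16,-0.002,0,0],
    [8,-5.2,7.9,16,-0.002,0,0],
    [8,-5.2,7.9,16,-0.002,0,0],
    [8,-5.2,7.9,16,-0.002,0,0],
    [8,-5.2,7,13,-0.002,0,0],
    [8,0,0,0,0,0,0],
  ],
)

```text
time: 8.15
tool_pos: [0.4537, 0.1052, 0.0327]
tool_rot: [3.138, -0.001, 1.585]
contact_force: [0.8, -0.3, -1.2]
opening: 0.0157
```

```bash
python3 - <<'E'
from h import *
tip()
c=snap('scene','s4.png');i=cv2.imread('pics/s4.png')
cv2.imwrite('pics/s4c.png',cv2.resize(i[170:290,290:410],None,fx=5,fy=5,interpolation=cv2.INTER_CUBIC))
c=snap('top','t4.png');i=cv2.imread('pics/t4.png')
cv2.imwrite('pics/t4c.png',cv2.resize(i[130:250,150:270],None,fx=5,fy=5,interpolation=cv2.INTER_CUBIC)[:600])
goto(-30,-24,0,1)
E
```

```text
t 8.15 tipJ [-24.8 -31.7  -0.1] rotErr(tool) [-0.0036  0.0008  0.0114] F(jig) [ 0.75 -0.29 -1.16] M [ 0.09 -0.09  0.01] op 15.66
from [0.4536 0.1057 0.0337] [ 3.1367e+00 -9.0000e-04  1.5863e+00] F [-0.32  0.06 -1.89]
[8,5.6,-5.3,0.4,0.005,-0.001,-0.011],
```

View pics/s4c.png

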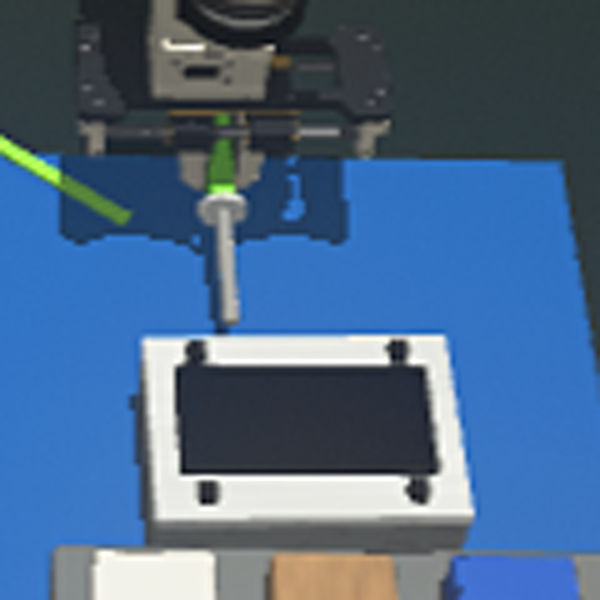

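View pics/t4c.png

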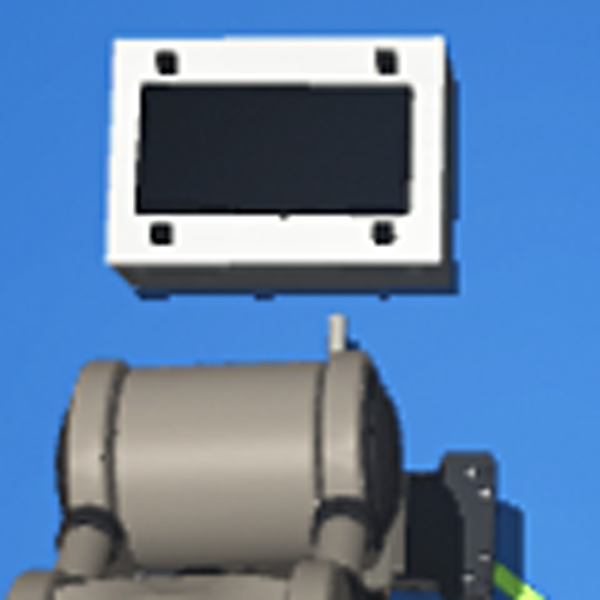

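```bash
python3 - <<'E'
from h import *
t=robot.read_camera('top');s=robot.read_camera('scene')
print(ray(s,335.4,234,.050),ray(t,217.2,193.0,.051)); tip()
print((F+J.apply([-.027,-.031,0])))
E
```

```text
[0.57791003 0.1068857  0.05      ] [0.57637707 0.10629248 0.051     ]
t 8.35 tipJ [-24.8 -30.5   1.6] rotErr(tool) [-0.0059  0.001   0.0098] F(jig) [ 0.74 -0.12 -0.22] M [ 0.12 -0.08  0.04] op 15.57
[0.57631503 0.10760856 0.051     ]
```

```bash
sed -i 's/F=np.array(\[.6025,.1393,.051\])/F=np.array([.6025,.141,.051])/' h.py; python3 - <<'E'
from h import *
tip(); goto(-22,-23,0,2)
E
```

```text
t 8.35 tipJ [-24.9 -32.2   1.6] rotErr(tool) [-0.0059  0.001   0.0098] F(jig) [ 0.74 -0.12 -0.22] M [ 0.12 -0.08  0.04] op 15.57
from [0.4536 0.1061 0.0341] [ 3.1357e+00 -1.0000e-03  1.5870e+00] F [ 0.74 -0.1  -0.22]
[8,4.0,1.3,0.4,0.003,-0.000,-0.005],
[8,4.0,1.4,0.4,0.003,-0.000,-0.005],
```

Call:
move_arm(
  increments=[
    [8,4,1.3,0.4,0.003,0,-0.005],
    [8,4,1.3,0.4,0.003,0,-0.005],
    [8,0,0,0,0,0,0],
  ],
)

```text
time: 8.72
tool_pos: [0.4565, 0.1154, 0.0345]
tool_rot: [3.14, -0.001, 1.599]
contact_force: [-0.0, 0.0, -0.8]
opening: 0.0155
```

```bash
python3 - <<'E'
from h import *
tip(); goto(12,-23,0,4)
E
```

```text
t 8.72 tipJ [-21.6 -21.5   1.4] rotErr(tool) [-0.0016  0.0012 -0.0021] F(jig) [-0.04  0.05 -0.82] M [ 0.13 -0.08  0.01] op 15.5
from [0.4565 0.1154 0.0345] [ 3.1400e+00 -1.2000e-03  1.5988e+00] F [-0.04  0.05 -0.82]
[8,-0.3,8.4,0.3,0.000,-0.000,0.001],
[8,-0.3,8.4,0.3,0.000,-0.000,0.001],
[8,-0.3,8.4,0.3,0.000,-0.000,0.001],
[8,-0.3,8.4,0.3,0.000,-0.000,0.001],
```

Call:
move_arm(
  increments=[
    [8,0,8,1,0,0,0.001],
    [8,0,6,0.4,0,0,0.001],
    [8,0,2,0,0,0,0],
    [8,0,2,0,0,0,0],
    [8,0,2,0,0,0,0],
  ],
)

```text
time: 9.35
tool_pos: [0.478, 0.116, 0.033]
tool_rot: [3.14, -0.001, 1.597]
contact_force: [-0.0, -0.7, -0.3]
opening: 0.0158
```

```bash
python3 - <<'E'
from h import *
tip(); goto(12,-22,0,4)
E
```

```text
t 9.35 tipJ [ -0.1 -21.7  -0.1] rotErr(tool) [-0.0016  0.0011 -0.    ] F(jig) [-0.06 -0.65 -0.26] M [ 0.08 -0.1   0.  ] op 15.84
from [0.478 0.116 0.033] [ 3.1400e+00 -1.1000e-03  1.5968e+00] F [-0.04 -0.65 -0.26]
[8,-0.1,3.0,-0.1,0.000,-0.000,0.000],
[8,-0.1,3.0,-0.1,0.000,-0.000,0.000],
[8,-0.1,3.0,-0.1,0.000,-0.000,0.000],
[8,-0.1,3.0,-0.1,0.000,-0.000,0.000],
```

Call:
move_arm(
  increments=[
    [8,0,2,0,0,0,0],
    [8,0,2,0,0,0,0],
    [8,0,2,0,0,0,0],
    [8,0,3,0,0,0,0],
  ],
)

```text
time: 9.85
tool_pos: [0.4873, 0.1162, 0.033]
tool_rot: [3.14, -0.001, 1.597]
contact_force: [-0.1, -0.2, -1.1]
opening: 0.0157
```

```bash
python3 - <<'E'
from h import *
tip()
E
```

```text
t 9.85 tipJ [  9.2 -21.8  -0.1] rotErr(tool) [-0.0013  0.0011  0.    ] F(jig) [-0.15 -0.22 -1.08] M [ 0.08 -0.1  -0.01] op 15.71
```

Call:
move_arm(
  increments=[
    [8,0,6,0,0,0,0],
    [8,0,6,0,0,0,0],
    [8,0,6,0,0,0,0],
    [8,0,5,0,0,0,0],
    [8,0,2,0,0,0,0],
  ],
)

```text
time: 10.48
tool_pos: [0.5146, 0.1169, 0.033]
tool_rot: [3.14, -0.001, 1.597]
contact_force: [0.5, 0.1, -1.8]
opening: 0.0157
```

```bash
python3 - <<'E'
from h import *
tip()
E
```

```text
t 10.47 tipJ [ 36.5 -21.8  -0.1] rotErr(tool) [-0.0018  0.0011  0.0001] F(jig) [ 0.48  0.06 -1.82] M [ 0.1  -0.07 -0.01] op 15.71
```

Call:
move_arm(
  increments=[
    [8,0,2,0,0,0,0],
    [8,0,2,0,0,0,0],
    [8,0,2,0,0,0,0],
    [8,0,2,0,0,0,0],
  ],
)

```text
time: 10.98
tool_pos: [0.5227, 0.1172, 0.0329]
tool_rot: [3.14, -0.001, 1.597]
contact_force: [-0.2, 0.7, 0.2]
opening: 0.0157
```

```bash
python3 - <<'E'
from h import *
tip()
E
```

```text
t 10.97 tipJ [ 44.6 -21.8  -0.2] rotErr(tool) [-0.0011  0.0011 -0.    ] F(jig) [-0.15  0.73  0.16] M [ 0.05 -0.14 -0.05] op 15.72
```

Call:
move_arm(
  increments=[
    [8,0,1.5,0,0,0,0],
    [8,0,1.5,0,0,0,0],
  ],
)

```text
time: 11.22
tool_pos: [0.5245, 0.1172, 0.0326]
tool_rot: [-3.14, -0.001, 1.597]
contact_force: [-3.4, 0.1, 0.6]
opening: 0.0158
```

Call:
move_arm(
  increments=[
    [8,0,1.5,0,0,0,0],
  ],
)

```text
time: 11.35
tool_pos: [0.5256, 0.1173, 0.0326]
tool_rot: [-3.139, -0.001, 1.597]
contact_force: [-3.4, -0.4, 0.9]
opening: 0.0159
```

```bash
python3 - <<'E'
from h import *
tip()
E
```

```text
t 11.35 tipJ [ 47.6 -21.7  -1.1] rotErr(tool) [ 0.0029  0.001  -0.0001] F(jig) [-3.41 -0.29  0.94] M [ 0.09  0.24 -0.01] op 15.9
```

Call:
move_arm(
  increments=[
    [8,-1,1.2,-0.2,-0.002,0,0],
    [8,-1.5,0.5,0,-0.001,0,0],
    [8,-1.5,0.5,0,0,0,0],
  ],
)

```text
time: 11.72
tool_pos: [0.5266, 0.1139, 0.0324]
tool_rot: [-3.139, -0.002, 1.598]
contact_force: [-4.4, 2.5, -0.4]
opening: 0.0152
```

```bash
python3 - <<'E'
from h import *
tip()
E
```

```text
t 11.72 tipJ [ 48.5 -24.9  -1.3] rotErr(tool) [ 0.0026  0.0016 -0.0016] F(jig) [-4.31  2.57 -0.39] M [0.55 0.47 0.35] op 15.23
```

Call:
move_arm(
  increments=[
    [8,1.5,0.2,0,0,0,0],
    [8,1.5,0.2,0,0,0,0.001],
    [8,1.5,0.2,0,0,0,0],
    [8,1.5,0.2,0,0,0,0],
  ],
)

```text
time: 12.22
tool_pos: [0.5268, 0.1184, 0.032]
tool_rot: [-3.137, 0.0, 1.594]
contact_force: [-5.0, -3.5, 0.1]
opening: 0.0157
```

```bash
python3 - <<'E'
from h import *
tip()
E
```

```text
t 12.22 tipJ [ 48.8 -20.9  -1.9] rotErr(tool) [ 0.0044 -0.0001  0.0026] F(jig) [-5.06 -3.4   0.05] M [-0.47  0.55 -0.4 ] op 15.65
```

Call:
move_arm(
  increments=[
    [8,1.6,0.1,-0.3,-0.002,0,0],
    [8,1.6,0.1,-0.3,-0.002,0,0],
    [8,1.6,0.1,-0.2,0,0,0],
    [8,1.6,0.1,-0.2,0,0,0],
  ],
)

```text
time: 12.72
tool_pos: [0.5262, 0.1231, 0.0322]
tool_rot: [-3.138, 0.002, 1.591]
contact_force: [-4.4, -2.7, -1.4]
opening: 0.0158
```

```bash
python3 - <<'E'
from h import *
tip()
E
```

```text
t 12.72 tipJ [ 48.3 -16.7  -1.5] rotErr(tool) [ 0.0035 -0.002   0.0062] F(jig) [-4.46 -2.6  -1.39] M [-0.39  0.52 -0.38] op 15.77
```

Call:
move_arm(
  increments=[
    [8,1.6,0.2,-0.3,-0.002,0.001,-0.002],
    [8,1.6,0.2,-0.3,-0.002,0.001,-0.002],
    [8,1.6,0.2,-0.2,-0.001,0,-0.002],
    [8,1.6,0.2,-0.2,-0.001,0,-0.002],
  ],
)

```text
time: 13.22
tool_pos: [0.5264, 0.1296, 0.0329]
tool_rot: [3.14, 0.0, 1.598]
contact_force: [-3.4, -3.3, -1.7]
opening: 0.0158
```

```bash
python3 - <<'E'
from h import *
tip()
E
```

```text
t 13.22 tipJ [48.6 -9.2 -0.2] rotErr(tool) [-0.0015 -0.0001 -0.0017] F(jig) [-3.47 -3.2  -1.69] M [-0.34  0.61 -0.36] op 15.85
```

Call:
move_arm(
  increments=[
    [8,1.5,0.5,0,0,0,0],
    [8,1.5,0.3,0,0,0,0],
  ],
)

```text
time: 13.48
tool_pos: [0.527, 0.1329, 0.0329]
tool_rot: [3.14, 0.0, 1.599]
contact_force: [-3.9, -2.7, -1.3]
opening: 0.0156
```

```bash
python3 - <<'E'
from h import *
tip()
E
```

```text
t 13.47 tipJ [49.3 -5.9 -0.2] rotErr(tool) [-0.0014 -0.0001 -0.0019] F(jig) [-3.98 -2.59 -1.33] M [-0.42  0.62 -0.39] op 15.57
```

Call:
move_arm(
  increments=[
    [8,1.5,0.3,0,0,0,0],
    [8,1.5,0.2,0,0,0,0],
    [8,1.5,0.2,0,0,0,0],
  ],
)

```text
time: 13.85
tool_pos: [0.5306, 0.1386, 0.0341]
tool_rot: [3.133, -0.001, 1.6]
contact_force: [-3.1, -3.8, -2.0]
opening: 0.0158
```

```bash
python3 - <<'E'
from h import *
tip()
E
```

```text
t 13.85 tipJ [52.9 -0.2  1.8] rotErr(tool) [-0.0085  0.0008 -0.0031] F(jig) [-3.18 -3.73 -2.  ] M [-0.5   0.34 -0.44] op 15.79
```

Call:
move_arm(
  increments=[
    [8,0.2,1.5,0.3,0.004,0,0.001],
  ],
)

```text
time: 13.98
tool_pos: [0.5318, 0.1386, 0.0338]
tool_rot: [3.138, -0.0, 1.599]
contact_force: [-1.8, -3.6, -1.2]
opening: 0.0157
```

```bash
python3 - <<'E'
from h import *
tip()
E
```

```text
t 13.97 tipJ [54.2 -0.3  1. ] rotErr(tool) [-0.0036  0.0005 -0.0017] F(jig) [-1.87 -3.6  -1.23] M [-0.51  0.2  -0.4 ] op 15.73
```

Call:
move_arm(
  increments=[
    [8,-1.2,1.5,0.2,0.002,0,0.001],
    [8,0,2,0.2,0.001,0,0],
  ],
)

```text
time: 14.22
tool_pos: [0.5364, 0.1377, 0.0336]
tool_rot: [3.14, -0.001, 1.598]
contact_force: [-0.6, -1.2, -1.4]
opening: 0.0158
```

```bash
python3 - <<'E'
from h import *
tip()
E
```

```text
t 14.22 tipJ [58.8 -1.5  0.5] rotErr(tool) [-0.0021  0.0009 -0.0009] F(jig) [-0.58 -1.2  -1.45] M [ 0.01 -0.05 -0.07] op 15.83
```

In the hole: Fx is near 0 at 59 mm. Pushing on.

Call:
move_arm(
  increments=[
    [8,-0.3,2.5,0.2,0.001,0,0],
    [8,0,3,0,0,0,0],
    [8,0,3,0,0,0,0],
  ],
)

```text
time: 14.6
tool_pos: [0.5461, 0.1379, 0.0335]
tool_rot: [3.139, -0.001, 1.598]
contact_force: [-0.8, -0.0, -0.9]
opening: 0.0157
```

```bash
python3 - <<'E'
from h import *
tip()
E
```

```text
t 14.60 tipJ [68.5 -1.5  0.5] rotErr(tool) [-0.0023  0.0012 -0.0013] F(jig) [-0.79 -0.01 -0.93] M [-0.05 -0.01 -0.07] op 15.7
```

Call:
move_arm(
  increments=[
    [8,0,3,0,0.001,0,0],
    [8,0,3,0,0,0,0],
    [8,0,3,0,0,0,0],
    [8,0,2,0,0,0,0],
    [8,0,1.5,0,0,0,0],
  ],
)

```text
time: 15.22
tool_pos: [0.5594, 0.1382, 0.0334]
tool_rot: [3.141, -0.001, 1.598]
contact_force: [-1.7, -0.9, -1.8]
opening: 0.0156
```

Call:
move_arm(
  increments=[
    [8,0,1.5,0,0,0,0],
    [8,0,1.5,0,0,0,0],
  ],
)

```text
time: 15.48
tool_pos: [0.5626, 0.1382, 0.0334]
tool_rot: [3.141, -0.001, 1.598]
contact_force: [-0.6, -0.4, -0.7]
opening: 0.0159
```

```bash
python3 - <<'E'
from h import *
tip()
E
```

```text
t 15.47 tipJ [85.  -1.6  0.2] rotErr(tool) [-0.0007  0.0011 -0.0013] F(jig) [-0.64 -0.38 -0.7 ] M [-0.08 -0.02 -0.06] op 15.93
```

Call:
move_arm(
  increments=[
    [8,0,1.5,0,0,0,0],
  ],
)

```text
time: 15.6
tool_pos: [0.5631, 0.1382, 0.0332]
tool_rot: [-3.14, -0.001, 1.598]
contact_force: [-7.0, -1.4, 4.0]
opening: 0.0159
```

Call:
move_arm(
  increments=[
    [8,0,1.5,0,0,0,0],
  ],
)

```text
time: 15.72
tool_pos: [0.563, 0.1382, 0.0332]
tool_rot: [-3.136, -0.001, 1.598]
contact_force: [-7.8, -1.0, 5.3]
opening: 0.0156
```

Call:
move_arm(
  increments=[
    [12,0,0,1.5,-0.003,0,0],
    [25,0,0,0,0,0,0],
    [40,0,0,0,0,0,0],
    [50,0,0,0,0,0,0],
    [50,0,0,0,0,0,0],
  ],
)

```text
time: 16.35
tool_pos: [0.5646, 0.1387, 0.0325]
tool_rot: [3.14, -0.001, 1.599]
contact_force: [0.5, 0.5, 0.0]
opening: 0.0484
```

```bash
python3 - <<'E'
from h import *
tip()
c=snap('wrist','w5.png')
E
```

```text
t 16.35 tipJ [87.  -1.1 -0.6] rotErr(tool) [-0.0016  0.0013 -0.0019] F(jig) [0.55 0.5  0.04] M [ 0.14 -0.18 -0.02] op 48.35
```

View pics/w5.png

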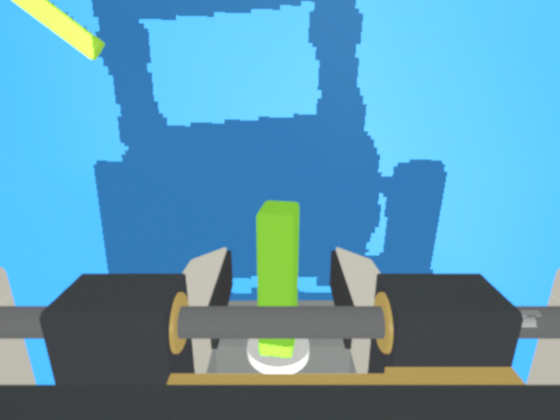

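The fingers are open on both sides of the handle (column 278), and the collar at (278,352) is at the jig's front edge. Retreating straight up.

Call:
move_arm(
  increments=[
    [60,0,0,-10,0,0,0],
    [60,0,0,-30,0,0,0],
    [60,0,0,-40,0,0,0],
    [60,0,-30,-40,0,0,0],
    [60,0,-40,-20,0,0,0],
    [60,0,-40,0,0,0,0],
    [60,0,0,0,0,0,0],
  ],
)

```text
time: 17.27
tool_pos: [0.4524, 0.1353, 0.1809]
tool_rot: [3.135, -0.002, 1.598]
contact_force: [0.3, -0.4, 0.7]
opening: 0.06
```

```bash
python3 - <<'E'
from h import *
tip()
c=snap('wrist','w6.png')
i=snap('scene','s6.png')['img'][:,:,::-1]
cv2.imwrite('pics/s6c.png',cv2.resize(i[160:290,220:410],None,fx=4,fy=4,interpolation=cv2.INTER_CUBIC))
E
```

```text
t 17.27 tipJ [-25.4  -1.6 148.5] rotErr(tool) [-0.0066  0.002  -0.0015] F(jig) [ 0.25 -0.37  0.73] M [ 0.09 -0.16 -0.01] op 60.01
```

View pics/w6.png

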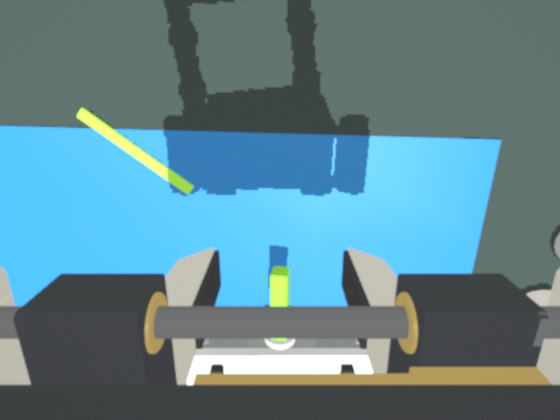

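View pics/s6c.png

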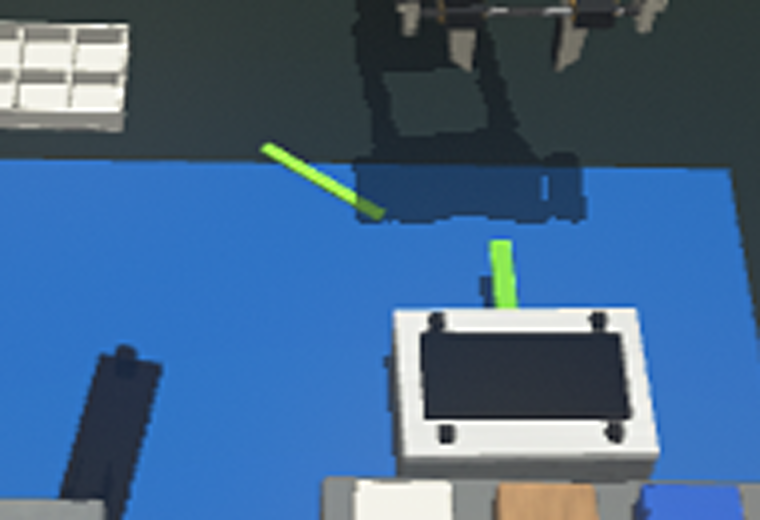

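```bash
python3 - <<'E'
from h import *
s=robot.read_camera('scene'); w=robot.read_camera('wrist')
for z in (.057,.061): print(ray(s,344.9,219.9,z), ray(w,280,267,z))
robot.hand_in()
E
```

```text
[0.52878254 0.13828917 0.057     ] [0.52268285 0.13736733 0.057     ]
[0.53179044 0.13764813 0.061     ] [0.52050838 0.13730798 0.061     ]
the job is handed in; nothing more can be done
```

The green-handled pin is in the jig's slot and hidden hole with its collar against the front. I released it and handed the job in at about 17 s of the 51 s allowed; no verdict was reported.

- **Search:** I lifted the smaller pin off its rest, entered the slot and felt along the lock bar at about 3–6 N. The tip dropped into the hole about 1.5 mm right of my estimate of the jig's centre line. It went in freely until the collar met the front at about 8–9 N.
- **Depth:** By arm position the tip was about 85 mm inside at contact, but my estimate of the front face is good to only a few millimetres.
- **Last pictures:** The pin sat in line with the jig, the handset was in place, and the spudger and tray were undisturbed. The arm was clear, and the gripper was open at 60 mm with only sensor-noise force.
- **Check that disagreed:** The rear end of the handle should be at x ≈ 0.5275 m. The scene camera gave 0.529–0.532 m and the wrist camera 0.521–0.523 m. The cameras therefore straddle the expected value without confirming the last few millimetres, and the contact force at the collar is the better evidence that the pin is fully home.

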